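# Load a bracket into a welding fixture and clamp it

### The job

Load the steel bracket (square tube with a foot plate) into the welding fixture and clamp it down with the fixture's toggle clamp. The clamp may have been left closed, open or part-way: find out, and swing it open first if it is in the way; lay the bracket fully home in the nest, foot plate in its slot between rails and end stop, then swing the clamp's arm fully down so that its pad presses on the tube. Leave the other things on the bench where they are.

Things in the scene. Friction and masses are not known exactly. Their poses are not given: they have to be found in the camera images.
- fixture: Steel welding fixture fixed to the bench, on the left or right, turned up to 0.5 rad. Origin on the bench surface, z up. Base plate 12 mm thick, x -100 to +65, y -100 to +90 mm. A nest (channel along y) lies on it, and a toggle clamp stands on the channel's +x side at y +40 mm. The bracket lies in the channel, foot plate at -y, open end at +y.
- nest_mid (a point): Middle of the channel's floor: fixture x -60, y 0, 12 mm above the bench. Rails 14 mm high and 10 mm thick run along y on both sides, inner faces 28 mm from the middle, from y -69 to +57 mm. An end stop 14 mm high spans y -83 to -95 mm; the 14 mm slot between it and the rails' ends takes the foot plate.
- clamp: Toggle clamp's fixed stand, 32 mm wide on a 50 mm foot. Origin at its pivot: fixture x +25, y +40, 85 mm above the bench; axes as the fixture's, pivot axis y. It carries one rigid L-shaped rocker (hold-down arm and handle at right angles) whose state is not reported: find it by touch or camera.
- closed_spot (a point): Spot, not a part: 60 mm to -x of the pivot at its height. CLOSED, the arm (16 wide, 14 thick, 96 mm long) lies level through here, down on its stop, over the channel. Under it, 85 mm from the pivot, is a 20 mm rubber pad on a sprung spindle (0.9 N per mm); its face, 28 mm below the arm's centre, is pressed up 5 mm by a loaded tube: 4 to 5 N.
- upright_spot (a point): Spot, not a part: 50 mm above the pivot. CLOSED, the handle (14 to 18 mm thick, 120 mm long from the pivot) stands up past here, leaning 0.2 rad to +x. OPEN, the rocker is turned 1.6 rad: the arm stands upright here instead, pad to -x, and the handle lies to +x, sloping 0.23 rad below level. It may also be left anywhere in between.
- clamp_pivot (a point): The pivot, stiff: the rocker stays where it is left. Turning it takes 0.6 N m (10 to 12 N at 50 to 60 mm), and 0.4 N m more for the last 5 mm onto a tube. To open: push the handle to +x with shut fingers, then down. To close: push the upright arm to -x, then down on its top about 65 mm from the pivot until it is level on its stop (about 15 to 20 N).
- bracket: The bracket to load, bare steel, 0.45 to 0.8 kg, lying loose on the bench at a widely varying yaw. Square tube 50 x 50 mm along its x axis, with a foot plate 8 mm thick, 70 mm wide (y) and 50 mm high (flush with the tube's top and bottom) welded across its -x end. 160 mm long over all, from x -80 (outer face of the foot plate) to x +80 mm (open end). Origin at the middle of its underside, z up; its centre of mass is about 15 mm from the middle towards the foot plate.
- bracket_foot (a point): Middle of the bracket's foot plate: x -76 mm, on the tube's axis, 25 mm above the underside.
- bracket_end (a point): Middle of the bracket's open end: x +80 mm, on the tube's axis, 25 mm above the underside.
- nest_foot (a point): Where bracket_foot comes when the bracket is home: fixture x -60, y -76 mm, 37 mm above the bench.
- nest_end (a point): Where bracket_end comes when the bracket is home: fixture x -60, y +80 mm, 37 mm above the bench.
- offcut: Bystander: plain 50 x 50 mm tube offcut, 65 mm long along its x, no foot plate; lies alongside the bracket. Origin under its centre.
- magnet: Bystander: square grey welding magnet, 55 x 55 x 21 mm, flat on the bench beyond the bracket's open end. Origin under its centre.
- spray_can: Bystander: upright can, 56 mm across, 190 mm high, between the bracket and the fixture. Origin under its centre.
- wrench: Bystander: wrench 150 mm long lying flat along its own x axis, in front (-x) of the fixture. Origin under its middle.
- hammer: Bystander: hammer 260 mm long lying along its own x axis at the left of the bench.
- mug: Bystander: mug 80 mm across, 95 mm high, at the right of the bench. Origin under its centre.
Mind the look-alikes: they are no part of the job. Leave any brown or yellow look-alike of the bracket alone.

How it is judged:
By the outcome, as a careful person would: the job done as asked, in the order asked, and still so for the second after the job is handed in, with the robot touching nothing.
It also fails if it takes over 72 s, if anything falls off the work surface, if the arm or the gripper's body presses on something with over 40 N, if the wrist force passes 120 N, or if a joint passes its speed limit or range.

### The arm

A 6-joint arm with a two-finger parallel gripper is mounted at the origin on the work surface. World frame = base frame: x ahead of the robot, y to its left, z up, the work surface at z = 0. Lengths are in m, angles in rad, forces in N, time in s.
With the tool pointing down it reaches from about 0.375 to 0.925 m from the base axis. Payload 5.7 kg.
Tool frame: the origin (TCP) lies on the mounting face of the last link; the fingertips stand 182 mm ahead of it and the grasp point (between the pads) lies 163 mm ahead of it (tip_extent is the distance from the TCP to the fingertips, in m); x points along the fingers, z is the direction in which the jaws open and shut, and the axes are right-handed (so a half turn about x gives the same grasp; the last joint's range is limited). The gripper opens to 88 mm and grips with 3 to 60 N. Pads are 20 mm wide; open, the fingers measure 115 mm over their backs; the gripper's body (75 mm by 178 mm) begins 61 mm behind the grasp point.
Start: joints at [-1.429, 0.359, 1.51, -0, 1.272, -0.115], TCP at [0.152, -0.58, 0.405] pointing down, gripper open.
Joint ranges: [-2.97, 2.97], [-1.01, 2.36], [0.21, 2.38], [-0.96, 4.11], [0.2, 2.71], [-2.98, 2.98]. Speed limits (rad/s): [2.39, 2.39, 3.14, 3.14, 3.14, 3.14].

### API

Orientations are given as a rotation vector (axis times angle).
In Python, from bench import * gives the robot as it stands.
- The arm moves only by the tool move_arm, never from a script. Its argument "motion" is a list of rows, each an object of numbers: "dx", "dy", "dz": the shift along the tool's x, y, z in mm; "yaw": the turn about the tool's x in degrees. A call has 1 to 5 rows; each row shifts and turns the pose as measured when the row begins, along the tool's axes as they then stand; what a row does not reach is not made up. A row lasts 1/12 s, in which the tool goes at most 41.7 mm and 7.16 degrees, less where a joint would pass 70% of its speed; a pose out of reach is approached as far as the arm can. A call with a gripper value outside its range is refused whole. "hand" is the opening in per cent of the stroke, from 0 (shut) to 100 (fully open), set as the call begins (left out, the last holds). The fingers move at their own pace and stop on an object; "grip_force" is the grip in N (left out, the last holds). Time passes only in rows, so rows that do not move let the fingers close. It gives the time, the measured TCP pose, the force and the opening at its end, in the units of the state.
- state(): the state, without advancing time (a new reading comes with each control period).
- grab_frame(name): name is "scene" or "top" or "wrist"; returns a dict with "color" (480x640x3 uint8, blue, green, red), "depth" (480x640 float32, m along the optical axis (not along the pixel's ray), 0 where there is no reading), "K" (3x3 intrinsics, pixels), "xyz" and "rotation" of the camera in the world; the wrist camera has in their place "tool_from_camera" (4x4, takes a point from camera to tool coordinates, whose origin is the TCP and whose axes are the tool frame's). Camera axes: x right, y down, z forward; pixel columns grow to the right and rows downward; lengths in m; the calibration is good to about 2 mm. A picture is of the moment at which its call begins: read the wrist's pose just before it.
- sign_off(): hands the job in, once; it reports no verdict.
The state is a dict: "t": time; "qpos": joint angles; "dq": joint speeds; "effort": joint torques, N m; "tool_pos": TCP position; "tool_rot": TCP orientation; "contact_force": force on the tool from outside, world axes, zero at the start; "ft_torque": the same for the moment, N m; "gripper_width": finger opening in m.
Only numpy, scipy, OpenCV 4.12 (cv2) and the standard library are available. Lean on these libraries where they do the work, as an engineer would, in place of code of your own. Each camera call takes 0.05 s, during which the arm holds its last target. There are 200 camera calls.

## Working session

There is one attempt and no reset: what is moved stays moved. The work goes in short steps, Python scripts to look and compute and a tool call to move; the robot and the scene stay as the last step left them, time stands still between calls to the robot, and variables do not carry over. Pictures are saved under pics/ and viewed, about 8 in all and at most 12, crops included, and the job is handed in when it is done.

Besides the shell and the picture viewer there is one more tool, called after ">>>" as name([rows], argument=value, ...), one row to a line, values as JSON. move_arm: Moves the arm, as the interface text tells. Its arguments: {"type":"object","properties":{"motion":{"type":"array"},"hand":{"type":"number"},"grip_force":{"type":"number"}},"required":["motion"]}

```bash
mkdir -p pics
cat > h.py <<'E'
from bench import *
import numpy as np, cv2
from scipy.spatial.transform import Rotation as R
def snap(n,f):
    g=grab_frame(n); cv2.imwrite('pics/'+f+'.png',g['color']); np.savez('pics/'+f+'.npz',**{k:np.array(v) for k,v in g.items()}); return g
def cloud(g):
    K=g['K'];d=g['depth'];v,u=np.mgrid[0:480,0:640]
    p=np.stack([(u-K[0,2])/K[0,0]*d,(v-K[1,2])/K[1,1]*d,d],-1)
    r=np.array(g['rotation'])
    if r.shape!=(3,3): r=R.from_rotvec(r).as_matrix()
    return p@r.T+np.array(g['xyz'])
E
python3 - <<'E'
from h import *
s=state(); print(s)
for n in('top','scene'):
    g=snap(n,n+'0'); print(n,g['xyz'],g['rotation'],g['K'].tolist())
E
```

```text
{'t': 0.0, 'qpos': array([-1.42907436e+00,  3.59445708e-01,  1.51138771e+00, -1.30651458e-05,
        1.27245540e+00, -1.15076710e-01]), 'dq': array([-0.00081867,  0.00166207, -0.00152439, -0.00022586,  0.00101559,
       -0.00083416]), 'effort': array([-3.03069188e-03, -5.15384638e+01, -2.70725191e+01,  6.75803167e-02,
        3.49838112e-02, -1.30720623e-04]), 'tool_pos': array([ 0.15234643, -0.57998357,  0.40386162]), 'tool_rot': array([ 1.01912937,  1.32105794, -1.01717167]), 'contact_force': array([-0.25398248, -0.69769861, -0.50137334]), 'ft_torque': array([-0.00790318,  0.00603859,  0.05892574]), 'gripper_width': 0.08781400376042542}
top [ 0.42986313 -0.00888656  1.31014265] [-2.16874143  2.19435686 -0.05737954] [[471.62394510813795, 0.0, 321.70391320545116], [0.0, 471.62394510813795, 233.69409062240052], [0.0, 0.0, 1.0]]
scene [1.4868072  0.60596166 1.25243307] [-1.2499507  -2.27739419  0.94982213] [[531.0660106257611, 0.0, 314.0792098562693], [0.0, 531.0660106257611, 247.1774127151217], [0.0, 0.0, 1.0]]
```

View pics/top0.png

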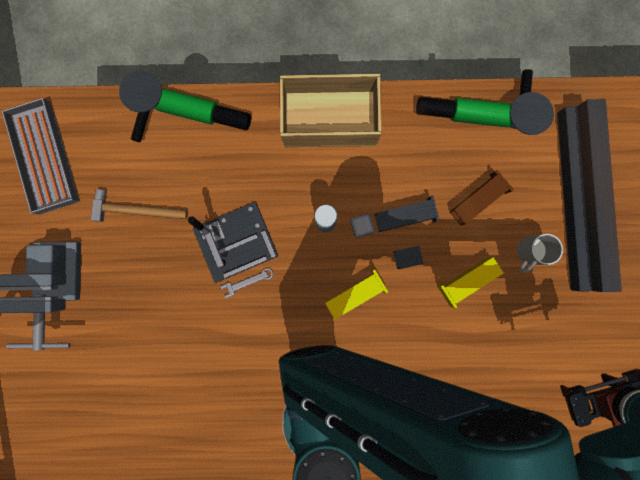

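View pics/scene0.png

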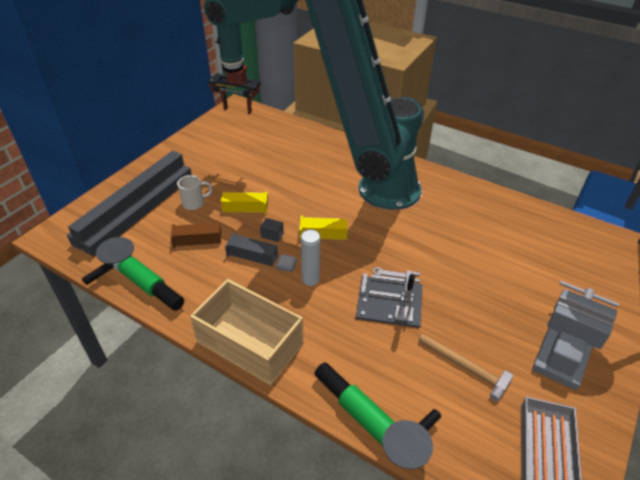

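Run:
```python
from h import *
t=cv2.imread('pics/top0.png')
a=cv2.resize(t[185:305,180:290],None,fx=4,fy=4,interpolation=3)[:480,:400]
a=cv2.resize(t[190:300,180:290],(400,400),interpolation=3)
b=cv2.resize(t[180:290,340:450],(400,400),interpolation=3)
cv2.imwrite('pics/c1.png',np.hstack([a,b]))
g=dict(np.load('pics/top0.npz')); P=cloud(g)
def roi(u0,u1,v0,v1,z0,z1):
    p=P[v0:v1,u0:u1].reshape(-1,3); return p[(p[:,2]>z0)&(p[:,2]<z1)]
for nm,r in dict(brk=(372,442,192,236,.04,.06),plate=(190,280,195,290,.008,.016),magnet=(350,375,212,240,.012,.03),offcut=(392,426,244,272,.04,.06),can=(310,340,200,235,.17,.2)).items():
    p=roi(*r); (c,s,an)=cv2.minAreaRect((p[:,:2]*1000).astype(np.float32)); print(nm,len(p),np.round(c,1),np.round(s,1),round(an,1),p[:,2].mean().round(4))
for u,v in [(433,208),(406,214),(362,225),(325,215),(300,300)]: print(u,v,P[v,u].round(4))
```

```text
brk 1141 [ 562.5 -220.8] [ 69.1 160. ] 12.7 0.049
plate 2682 [498.9 249.8] [255.6 190.4] 21.9 0.0115
magnet 393 [ 537.9 -102.8] [54.7 54.7] 16.7 0.0187
offcut 458 [ 448.5 -223.9] [49.8 65.8] 12.5 0.0487
can 411 [547.1  -2.7] [54.2 52.2] 84.9 0.1876
433 208 [ 0.579  -0.293   0.0443]
406 214 [ 0.5635 -0.2197  0.0464]
362 225 [ 0.5377 -0.1033  0.0175]
325 215 [ 0.5484 -0.0029  0.1894]
300 300 [ 0.3334  0.0701 -0.0031]
```

View pics/c1.png

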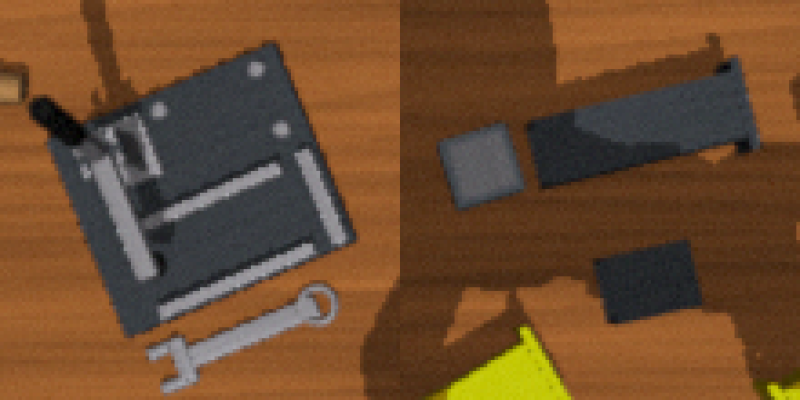

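```bash
cat >> h.py <<'E'
def fit_fix(Q,x0):
    from scipy.optimize import minimize
    p=Q[(Q[:,2]>.021)&(Q[:,2]<.031)][:,:2]
    rects=[(-.098,-.088,-.069,.057),(-.032,-.022,-.069,.057),(-.098,-.022,-.095,-.083)]
    def loc(x,p):
        c,s=np.cos(x[2]),np.sin(x[2]); d=p-x[:2]; return d@np.array([[c,-s],[s,c]])
    def cost(x):
        q=loc(x,p); D=np.min([np.hypot(np.maximum(0,np.abs(q[:,0]-(a+b)/2)-(b-a)/2+.002),np.maximum(0,np.abs(q[:,1]-(c+d)/2)-(d-c)/2+.002)) for a,b,c,d in rects],0)
        return np.minimum(D,.006).mean()
    best=min((minimize(cost,np.array(x0)+[a,b,c],method='Nelder-Mead',options=dict(xatol=1e-5,fatol=1e-9,initial_simplex=None)) for a in(-.005,0,.005) for b in(-.005,0,.005) for c in(-.03,0,.03)),key=lambda r:r.fun)
    return best.x,best.fun,len(p)
def loc3(x,Q):
    c,s=np.cos(x[2]),np.sin(x[2]); q=Q.copy(); q[:,:2]=(Q[:,:2]-x[:2])@np.array([[c,-s],[s,c]]); return q
def plan(pos,yaw_deg=None):
    "delta in tool axes (mm) to TCP pos; yaw delta so that jaw axis (tool z) points along yaw (mod 180)"
    s=state(); M=R.from_rotvec(s['tool_rot']).as_matrix(); d=M.T@(np.array(pos)-s['tool_pos'])*1000
    print('tcp',s['tool_pos'].round(4),'delta',d.round(1),'n',np.ceil(np.linalg.norm(d)/41.7))
    a=np.degrees(np.arctan2(M[1,2],M[0,2])); print('jaw az',round(a,2),'tilt',M[2,0].round(4), 'toolY az',np.degrees(np.arctan2(M[1,1],M[0,1])).round(2),'F',s['contact_force'].round(1),'w',s['gripper_width'],'t',s['t'],'q',s['qpos'].round(2))
    if yaw_deg is not None:
        y=(a-yaw_deg+90)%180-90; print('yaw row sum (tool x down):',round(y,2), 'delta after yaw', (R.from_rotvec([np.radians(-y),0,0]).as_matrix()@d).round(1))
E
python3 - <<'E'
from h import *
g=dict(np.load('pics/top0.npz')); P=cloud(g)
K=g['K'];Rm=R.from_rotvec(g['rotation']).as_matrix()
def px(u,v,z):
    r=Rm@np.array([(u-K[0,2])/K[0,0],(v-K[1,2])/K[1,1],1]); return g['xyz']+r*(z-g['xyz'][2])/r[2]
C=[px(180+x/3.636,190+y/3.636,.012)[:2] for x,y in[(275,42),(355,240),(127,335),(50,143)]]
print(np.round(C,4))
L=np.array([(.065,-.1),(-.1,-.1),(-.1,.09),(.065,.09)]); C=np.array(C)
lc=L-L.mean(0);cc=C-C.mean(0)
th=np.arctan2((lc[:,0]*cc[:,1]-lc[:,1]*cc[:,0]).sum(),(lc*cc).sum())
Rt=np.array([[np.cos(th),-np.sin(th)],[np.sin(th),np.cos(th)]]); o=C.mean(0)-Rt@L.mean(0); print('corners fit',o,th)
res=fit_fix(P[185:300,180:290].reshape(-1,3),[*o,th]); print(res)
x=res[0]
gs=dict(np.load('pics/scene0.npz')); 
for nm,Q in(('top',P),('scene',cloud(gs))):
    q=loc3(x,Q.reshape(-1,3)); q=q[(abs(q[:,1]-.04)<.012)&(q[:,2]>.05)&(q[:,2]<.25)&(abs(q[:,0])<.2)]; q=q[np.argsort(q[:,0])]
    print(nm,len(q)); print((q[::max(1,len(q)//30)]*1000).round(0).tolist())
plan([.3,-.5,.43],np.degrees(x[2])+90)
E
```

```text
[[0.6071 0.1902]
 [0.4554 0.1298]
 [0.3856 0.3028]
 [0.5319 0.3621]]
corners fit [0.50928643 0.25751451] 0.3911780488981216
(array([0.51102327, 0.25996618, 0.38989922]), np.float64(0.0010062070123702067), 463)
top 451
[[-71.0, 41.0, 91.0], [-67.0, 38.0, 93.0], [-63.0, 40.0, 90.0], [-58.0, 46.0, 94.0], [-54.0, 35.0, 64.0], [-48.0, 36.0, 95.0], [-42.0, 43.0, 92.0], [-37.0, 48.0, 86.0], [-31.0, 35.0, 93.0], [-26.0, 48.0, 89.0], [-20.0, 42.0, 92.0], [-14.0, 43.0, 93.0], [-8.0, 42.0, 86.0], [-3.0, 41.0, 92.0], [3.0, 42.0, 90.0], [8.0, 48.0, 93.0], [13.0, 29.0, 60.0], [18.0, 50.0, 89.0], [21.0, 35.0, 100.0], [24.0, 44.0, 113.0], [27.0, 39.0, 124.0], [29.0, 45.0, 128.0], [32.0, 38.0, 160.0], [34.0, 44.0, 162.0], [36.0, 34.0, 177.0], [39.0, 34.0, 181.0], [41.0, 32.0, 176.0], [43.0, 33.0, 187.0], [47.0, 40.0, 203.0], [51.0, 33.0, 186.0], [57.0, 38.0, 195.0]]
scene 240
[[-77.0, 48.0, 90.0], [-68.0, 36.0, 93.0], [-61.0, 36.0, 96.0], [-59.0, 39.0, 95.0], [-46.0, 37.0, 99.0], [-33.0, 35.0, 92.0], [-12.0, 37.0, 89.0], [10.0, 35.0, 91.0], [21.0, 50.0, 86.0], [25.0, 45.0, 85.0], [28.0, 39.0, 91.0], [31.0, 42.0, 109.0], [33.0, 28.0, 86.0], [34.0, 30.0, 92.0], [36.0, 48.0, 132.0], [36.0, 35.0, 147.0], [38.0, 34.0, 153.0], [39.0, 39.0, 200.0], [40.0, 35.0, 147.0], [42.0, 50.0, 201.0], [43.0, 49.0, 165.0], [44.0, 50.0, 159.0], [45.0, 35.0, 173.0], [46.0, 39.0, 203.0], [47.0, 51.0, 194.0], [48.0, 50.0, 183.0], [48.0, 37.0, 182.0], [50.0, 37.0, 199.0], [52.0, 38.0, 194.0], [54.0, 39.0, 204.0]]
tcp [ 0.1523 -0.58    0.4039] delta [-26.  163.1 -39.9] n 5.0
jaw az -75.29 tilt -1.0 toolY az 14.71 F [ 0.5  0.2 -0.2] w 0.08807656696337625 t 0.1 q [-1.43  0.36  1.51 -0.    1.27 -0.12]
yaw row sum (tool x down): -7.63 delta after yaw [-26.  167.  -17.9]
```

>>> move_arm([
  {"dx": -15,"yaw": -3.8},
  {"dx": -15,"yaw": -3.8},
  {"dy": 40,"dz": -10},
  {"dy": 40,"dz": -10},
  {"dy": 40,"dz": -10},
], hand=0)

```text
validation failed for argument at $.mo...
```

>>> move_arm([
  {"dy": 38,"dz": -15},
  {"dy": 38,"dz": -15},
  {"dy": 25,"dz": -32},
  {"dy": 25,"dz": -32},
  {"dy": 25,"dz": -32},
])

```text
validation failed for argument at $.mo...
```

>>> move_arm([
  {"dy": 25,"dz": -32},
  {"dy": 25,"dz": -32},
  {"dy": 25,"dz": -32},
  {"dy": 25,"dz": -32},
  {"dy": 25,"dz": -32},
])

```text
validation failed for argument at $.mo...
```

```bash
cat >> h.py <<'E'
FX=[0.5110,0.2600,0.3899]
def fw(x,y,z,F=None):
    F=F or FX; c,s=np.cos(F[2]),np.sin(F[2]); return np.array([F[0]+(c*x-s*y)/1000,F[1]+(s*x+c*y)/1000,z/1000])
E
python3 -c "
from h import *
plan(fw(12,40,430),112.3)"
```

```text
tcp [ 0.1523 -0.58    0.4039] delta [ -24.8  566.8 -762.7] n 23.0
jaw az -75.29 tilt -1.0 toolY az 14.71 F [ 0.5  0.2 -0.2] w 0.08807656696337625 t 0.1 q [-1.43  0.36  1.51 -0.    1.27 -0.12]
yaw row sum (tool x down): -7.59 delta after yaw [ -24.8  662.6 -681.2]
```

>>> move_arm([
  {"dx": -15,"dy": 0,"dz": 0,"yaw": -3.8},
  {"dx": -15,"dy": 0,"dz": 0,"yaw": -3.8},
  {"dx": 0,"dy": 40,"dz": -10,"yaw": 0},
  {"dx": 0,"dy": 40,"dz": -10,"yaw": 0},
  {"dx": 0,"dy": 40,"dz": -10,"yaw": 0},
], hand=0)

```text
t: 0.52
tool_pos: [0.2483, -0.509, 0.4323]
tool_rot: [0.922, 1.372, -0.92]
contact_force: [0.3, -0.7, -0.1]
gripper_width: 0.0582
```

>>> move_arm([
  {"dx": 0,"dy": 38,"dz": -15,"yaw": 0},
  {"dx": 0,"dy": 38,"dz": -15,"yaw": 0},
  {"dx": 0,"dy": 25,"dz": -32,"yaw": 0},
  {"dx": 0,"dy": 25,"dz": -32,"yaw": 0},
  {"dx": 0,"dy": 25,"dz": -32,"yaw": 0},
])

```text
t: 0.93
tool_pos: [0.3468, -0.3316, 0.431]
tool_rot: [0.924, 1.37, -0.92]
contact_force: [0.8, 0.8, 0.5]
gripper_width: 0.0243
```

>>> move_arm([
  {"dx": 0,"dy": 25,"dz": -32,"yaw": 0},
  {"dx": 0,"dy": 25,"dz": -32,"yaw": 0},
  {"dx": 0,"dy": 25,"dz": -32,"yaw": 0},
  {"dx": 0,"dy": 25,"dz": -32,"yaw": 0},
  {"dx": 0,"dy": 25,"dz": -32,"yaw": 0},
])

```text
t: 1.35
tool_pos: [0.4014, -0.1306, 0.4305]
tool_rot: [0.926, 1.371, -0.921]
contact_force: [-0.1, -0.4, 0.0]
gripper_width: 0.0002
```

>>> move_arm([
  {"dx": 0,"dy": 25,"dz": -32,"yaw": 0},
  {"dx": 0,"dy": 25,"dz": -32,"yaw": 0},
  {"dx": 0,"dy": 25,"dz": -32,"yaw": 0},
  {"dx": 0,"dy": 25,"dz": -32,"yaw": 0},
  {"dx": 0,"dy": 25,"dz": -32,"yaw": 0},
])

```text
t: 1.77
tool_pos: [0.4554, 0.0708, 0.431]
tool_rot: [0.926, 1.371, -0.922]
contact_force: [-0.4, -0.8, -0.2]
gripper_width: 0.0004
```

```bash
python3 -c "
from h import *
plan(fw(12,40,430),112.3)"
```

```text
tcp [0.4554 0.0708 0.431 ] delta [   2.   133.7 -195. ] n 6.0
jaw az -68.14 tilt -1.0 toolY az 21.86 F [-0.4 -0.8 -0.2] w 0.0004068551319935918 t 1.7667 q [0.   0.13 1.76 0.01 1.26 1.19]
yaw row sum (tool x down): -0.44 delta after yaw [   2.   135.2 -194. ]
```

>>> move_arm([
  {"dx": 0,"dy": 22,"dz": -34,"yaw": -0.4},
  {"dx": 0,"dy": 22,"dz": -34,"yaw": 0},
  {"dx": 0,"dy": 22,"dz": -34,"yaw": 0},
  {"dx": 0,"dy": 0,"dz": 0,"yaw": 0},
])

```text
t: 2.1
tool_pos: [0.4781, 0.1995, 0.4309]
tool_rot: [0.919, 1.376, -0.91]
contact_force: [0.2, -0.0, -0.6]
gripper_width: 0.0005
```

```bash
cat >> h.py <<'E'
def wsnap(f):
    s=state(); g=grab_frame('wrist'); T=np.array(g['tool_from_camera']); M=R.from_rotvec(s['tool_rot']).as_matrix()
    g['rotation']=M@T[:3,:3]; g['xyz']=M@T[:3,3]+s['tool_pos']
    cv2.imwrite('pics/'+f+'.png',g['color']); np.savez('pics/'+f+'.npz',**{k:np.array(v) for k,v in g.items()}); return g
E
python3 -c "
from h import *
g=wsnap('w1'); P=cloud(g); print(g['xyz'],g['rotation'].round(2))
print(fit_fix(P.reshape(-1,3)[g['depth'].ravel()>0],FX))
plan(fw(12,40,430),112.3)"
```

```text
[0.53839062 0.22591962 0.41022233] [[ 0.38 -0.9  -0.22]
 [-0.92 -0.37 -0.09]
 [-0.01  0.24 -0.97]]
(array([0.50843814, 0.25949512, 0.38856044]), np.float64(0.003825791595941322), 6570)
tcp [0.4775 0.1973 0.4306] delta [  1.1  67.3 -85. ] n 3.0
jaw az -67.39 tilt -1.0 toolY az 22.61 F [-0.6 -0.5 -0.5] w 0.0004270163799292797 t 2.15 q [0.26 0.21 1.65 0.01 1.28 1.43]
yaw row sum (tool x down): 0.31 delta after yaw [  1.1  66.8 -85.3]
```

View pics/w1.png

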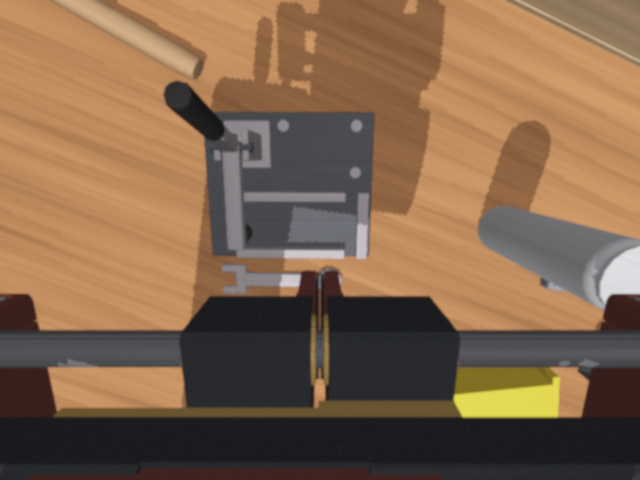

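```bash
python3 -c "
from h import *
g=dict(np.load('pics/w1.npz')); P=cloud(g)
print(fit_fix(P[100:262,205:380].reshape(-1,3),FX))
q=P[110:255,215:370].reshape(-1,3); q=q[q[:,2]<.02]; print(np.median(q[:,2]))
q=P[200:215,420:470].reshape(-1,3);print(np.median(q[:,2]))
"
```

```text
(array([0.50843814, 0.25949512, 0.38856044]), np.float64(0.0005561931346549116), 2624)
0.011336976090396161
-0.0005785789197034208
```

>>> move_arm([
  {"dx": 0,"dy": 23,"dz": -28,"yaw": 0.3},
  {"dx": 0,"dy": 22,"dz": -28,"yaw": 0},
  {"dx": 0,"dy": 22,"dz": -28,"yaw": 0},
  {"dx": 30,"dy": 0,"dz": 0,"yaw": 0},
  {"dx": 30,"dy": 0,"dz": 0,"yaw": 0},
])

```text
t: 2.57
tool_pos: [0.5098, 0.3016, 0.3739]
tool_rot: [0.925, 1.367, -0.913]
contact_force: [-0.6, -0.2, -0.3]
gripper_width: 0.0001
```

```bash
python3 -c "
from h import *
plan(fw(12,40,337),112.3)"
```

```text
tcp [0.5098 0.3016 0.3739] delta [36.9 -3.  -1. ] n 1.0
jaw az -67.79 tilt -1.0 toolY az 22.21 F [-0.6 -0.2 -0.3] w 7.275813295991762e-05 t 2.5667 q [0.42 0.37 1.57 0.   1.19 1.6 ]
yaw row sum (tool x down): -0.09 delta after yaw [36.9 -3.  -1. ]
```

>>> move_arm([
  {"dx": 27,"dy": 0,"dz": -1,"yaw": 0},
  {"dx": 0,"dy": 15,"dz": 0,"yaw": 0},
  {"dx": 4,"dy": 15,"dz": 0,"yaw": 0},
  {"dx": 13,"dy": 21,"dz": 0,"yaw": 0},
  {"dx": 18,"dy": 16,"dz": 0,"yaw": 0},
])

```text
t: 2.98
tool_pos: [0.5637, 0.3214, 0.3047]
tool_rot: [0.912, 1.384, -0.934]
contact_force: [-5.4, 3.3, 9.3]
gripper_width: 0.0005
```

```bash
sed -i 's/^FX=.*/FX=[0.5088,0.2596,0.3890]/' h.py; python3 -c "
from h import *
plan(fw(82,40,129+182),112.3)"
```

```text
tcp [0.5637 0.3214 0.3047] delta [-6.4  7.6 -3.7] n 1.0
jaw az -67.91 tilt -0.9998 toolY az 22.1 F [-5.4  3.3  9.3] w 0.00046351543641518433 t 2.9833 q [0.41 0.53 1.49 0.01 1.14 1.59]
yaw row sum (tool x down): -0.21 delta after yaw [-6.4  7.7 -3.6]
```

>>> move_arm([
  {"dx": 10,"dy": 16,"dz": -3,"yaw": 0},
  {"dx": 15,"dy": 14,"dz": -1,"yaw": 0},
  {"dx": 16,"dy": 11,"dz": 0,"yaw": 0},
  {"dx": 12,"dy": 5,"dz": 0,"yaw": 0},
])

```text
t: 3.32
tool_pos: [0.601, 0.3353, 0.2554]
tool_rot: [0.902, 1.395, -0.953]
contact_force: [-37.6, -12.7, 137.4]
gripper_width: 0.0006
```

```bash
python3 -c "
from h import *
plan(fw(115,40,74+182),112.3)"
```

```text
tcp [0.601  0.3353 0.2554] delta [-0.6  0.9 -4.9] n 1.0
jaw az -68.15 tilt -0.9991 toolY az 21.87 F [-37.6 -12.7 137.4] w 0.0005539888739646345 t 3.3167 q [0.41 0.64 1.42 0.01 1.12 1.59]
yaw row sum (tool x down): -0.45 delta after yaw [-0.6  0.9 -4.9]
```

The handle hit its stop harder than I planned: the wrist force reads about 140 N, over the 120 N limit. I'll back off, keep going, and put this in the final report.

>>> move_arm([
  {"dx": -20,"dy": 0,"dz": 0,"yaw": 0},
  {"dx": -40,"dy": 10,"dz": 0,"yaw": 0},
  {"dx": -40,"dy": 0,"dz": 0,"yaw": 0},
  {"dx": -40,"dy": 0,"dz": 0,"yaw": 0},
  {"dx": -35,"dy": 0,"dz": 0,"yaw": 0},
])

```text
t: 3.73
tool_pos: [0.6175, 0.3316, 0.4309]
tool_rot: [0.892, 1.404, -0.975]
contact_force: [0.3, 0.4, 0.5]
gripper_width: 0.0005
```

Run:
```python
from h import *
g=snap('top','top1'); gs=snap('scene','scene1')
for nm,Q in(('top',cloud(g)),('scene',cloud(gs))):
    q=loc3(FX,Q.reshape(-1,3)); q=q[(abs(q[:,1]-.04)<.012)&(q[:,2]>.05)&(q[:,2]<.2)&(abs(q[:,0])<.2)]; q=q[np.argsort(q[:,0])]
    print(nm,len(q)); print((q[::max(1,len(q)//20)]*1000).round(0).tolist())
r=np.radians(102.7); b=np.array([.5625,-.2208])-.022*np.array([np.cos(r),np.sin(r)]); print('grasp',b)
plan([*b,.43],12.7)
```

```text
top 425
[[1.0, 44.0, 165.0], [7.0, 32.0, 171.0], [15.0, 40.0, 176.0], [20.0, 39.0, 174.0], [21.0, 40.0, 130.0], [23.0, 33.0, 135.0], [26.0, 32.0, 133.0], [29.0, 32.0, 119.0], [33.0, 45.0, 179.0], [40.0, 37.0, 87.0], [51.0, 36.0, 83.0], [61.0, 46.0, 84.0], [71.0, 34.0, 82.0], [80.0, 47.0, 76.0], [88.0, 32.0, 73.0], [96.0, 46.0, 75.0], [106.0, 46.0, 71.0], [115.0, 32.0, 67.0], [124.0, 32.0, 66.0], [133.0, 41.0, 69.0], [143.0, 34.0, 63.0]]
scene 346
[[10.0, 32.0, 84.0], [27.0, 40.0, 119.0], [29.0, 41.0, 91.0], [31.0, 49.0, 158.0], [32.0, 47.0, 171.0], [33.0, 39.0, 129.0], [34.0, 44.0, 132.0], [37.0, 30.0, 71.0], [42.0, 30.0, 90.0], [51.0, 49.0, 83.0], [61.0, 47.0, 77.0], [70.0, 40.0, 73.0], [80.0, 48.0, 78.0], [88.0, 35.0, 77.0], [97.0, 47.0, 73.0], [104.0, 38.0, 80.0], [111.0, 48.0, 68.0], [120.0, 42.0, 74.0], [129.0, 46.0, 68.0], [134.0, 42.0, 66.0], [141.0, 46.0, 58.0]]
grasp [ 0.56733662 -0.24226176]
tcp [0.6193 0.3322 0.4363] delta [  17.3 -258.5  515.4] n 14.0
jaw az -68.48 tilt -0.9987 toolY az 21.53 F [ 0.4 -0.4 -0.4] w 0.0004272337989939698 t 3.8333 q [0.39 0.5  1.2  0.01 1.49 1.59]
yaw row sum (tool x down): -81.18 delta after yaw [  17.3 -549.  -176.4]
```

Run:
```python
from h import *
s=state(); M=R.from_rotvec(s['tool_rot']).as_matrix(); c,q=np.cos(FX[2]),np.sin(FX[2])
F=np.array([[c,q,0],[-q,c,0],[0,0,1]])
print('tool x in fixture frame',(F@M[:,0]).round(4)); print('tip fixture', (F@(s['tool_pos']+.182*M[:,0]-[FX[0],FX[1],0])*1000).round(1))
print('tool z (jaw) fixture',(F@M[:,2]).round(4))
```

```text
tool x in fixture frame [-0.0515  0.0052 -0.9987]
tip fixture [120.4  26.3 254.5]
tool z (jaw) fixture [-0.0134 -0.9999 -0.0046]
```

>>> move_arm([
  {"dx": 0,"dy": -3,"dz": 35,"yaw": 0},
  {"dx": 0,"dy": -4,"dz": 35,"yaw": 0},
  {"dx": 36,"dy": -4,"dz": 16,"yaw": 0},
  {"dx": 40,"dy": -4,"dz": 0,"yaw": 0},
  {"dx": 40,"dy": 0,"dz": 0,"yaw": 0},
])

```text
t: 4.25
tool_pos: [0.6368, 0.2365, 0.3294]
tool_rot: [0.912, 1.38, -0.951]
contact_force: [0.1, -0.1, -0.6]
gripper_width: 0.0003
```

>>> move_arm([
  {"dx": 40,"dy": 0,"dz": 0,"yaw": 0},
  {"dx": 40,"dy": 0,"dz": 0,"yaw": 0},
  {"dx": 20,"dy": 0,"dz": 0,"yaw": 0},
  {"dx": 5,"dy": 0,"dz": 0,"yaw": 0},
  {"dx": 0,"dy": 0,"dz": 0,"yaw": 0},
])

```text
t: 4.67
tool_pos: [0.627, 0.2241, 0.2081]
tool_rot: [0.905, 1.39, -0.973]
contact_force: [-0.5, 0.2, 0.9]
gripper_width: 0.0004
```

```bash
cat >> h.py <<'E'
def fst():
    s=state(); M=R.from_rotvec(s['tool_rot']).as_matrix(); c,q=np.cos(FX[2]),np.sin(FX[2])
    F=np.array([[c,q,0],[-q,c,0],[0,0,1]])
    print('toolx',(F@M[:,0]).round(4),'tip', (F@(s['tool_pos']+.182*M[:,0]-[FX[0],FX[1],0])*1000).round(1),'jaw',(F@M[:,2]).round(4),'F',(F@s['contact_force']).round(1),'w',round(s['gripper_width'],4),'t',round(s['t'],2))
E
python3 -c "
from h import *
fst()"
```

```text
toolx [-0.0501  0.0019 -0.9987] tip [ 86.8 -77.3  26.3] jaw [-2.240e-02 -9.997e-01 -8.000e-04] F [-0.4  0.3  0.9] w 0.0004 t 4.67
```

>>> move_arm([
  {"dx": 19,"dy": 0,"dz": -8,"yaw": 0},
  {"dx": 0,"dy": -9,"dz": 0,"yaw": 0},
  {"dx": 0,"dy": -4,"dz": 0,"yaw": 0},
  {"dx": 0,"dy": -4,"dz": 0,"yaw": 0},
])

```text
t: 5.0
tool_pos: [0.6109, 0.2236, 0.1939]
tool_rot: [0.913, 1.382, -0.966]
contact_force: [1.3, 0.5, 0.2]
gripper_width: 0.0003
```

```bash
python3 -c "
from h import *
fst()"
```

```text
toolx [-3.860e-02  3.000e-04 -9.993e-01] tip [ 73.8 -72.   12. ] jaw [-2.410e-02 -9.997e-01  7.000e-04] F [ 1.3 -0.   0.2] w 0.0003 t 5.0
```

>>> move_arm([
  {"dx": 0,"dy": 3,"dz": 0,"yaw": 0},
  {"dx": 7,"dy": 0,"dz": 0,"yaw": 0},
  {"dx": 0,"dy": -6,"dz": 0,"yaw": 0},
  {"dx": 0,"dy": -5,"dz": 0,"yaw": 0},
  {"dx": 0,"dy": -5,"dz": 0,"yaw": 0},
])

```text
t: 5.42
tool_pos: [0.6025, 0.2188, 0.1948]
tool_rot: [0.922, 1.37, -0.954]
contact_force: [-0.3, -0.4, 0.3]
gripper_width: 0.0003
```

```bash
python3 -c "
from h import *
fst()"
```

```text
toolx [-0.0217 -0.0022 -0.9998] tip [ 67.3 -73.7  12.8] jaw [-0.0241 -0.9997  0.0028] F [-0.4 -0.2  0.3] w 0.0003 t 5.42
```

>>> move_arm([
  {"dx": -20,"dy": 0,"dz": 0,"yaw": 0},
  {"dx": -41,"dy": 0,"dz": 0,"yaw": 0},
  {"dx": -41,"dy": 0,"dz": 0,"yaw": -7},
  {"dx": -41,"dy": 0,"dz": 0,"yaw": -7},
  {"dx": -41,"dy": 0,"dz": 0,"yaw": -7},
], hand=100)

```text
t: 5.83
tool_pos: [0.598, 0.2178, 0.374]
tool_rot: [0.622, 1.51, -0.683]
contact_force: [-0.4, -0.1, 0.0]
gripper_width: 0.0303
```

>>> move_arm([
  {"dx": -36,"dy": 0,"dz": 0,"yaw": -7},
  {"dx": 0,"dy": 0,"dz": 0,"yaw": -7},
  {"dx": 0,"dy": 0,"dz": 0,"yaw": -7},
  {"dx": 0,"dy": 0,"dz": 0,"yaw": -7},
  {"dx": 0,"dy": 0,"dz": 0,"yaw": -7},
])

```text
t: 6.25
tool_pos: [0.5976, 0.2175, 0.4264]
tool_rot: [0.147, 1.599, -0.179]
contact_force: [0.4, -1.0, -0.7]
gripper_width: 0.0639
```

>>> move_arm([
  {"dx": 0,"dy": 0,"dz": 0,"yaw": -7},
  {"dx": 0,"dy": 0,"dz": 0,"yaw": -7},
  {"dx": 0,"dy": 0,"dz": 0,"yaw": -7},
  {"dx": 0,"dy": 0,"dz": 0,"yaw": 0},
])

```text
t: 6.58
tool_pos: [0.5936, 0.2161, 0.4269]
tool_rot: [-0.149, 1.61, 0.125]
contact_force: [0.4, -0.0, -0.6]
gripper_width: 0.0865
```

```bash
python3 -c "
from h import *
fst();plan([.5673,-.2423,.43],12.7)"
```

```text
toolx [-0.0458 -0.0016 -0.9989] tip [ 53.6 -72.7 245.1] jaw [ 0.9757 -0.2143 -0.0444] F [ 0.3 -0.2 -0.6] w 0.0865 t 6.58
tcp [0.5936 0.2161 0.4269] delta [   6.7 -447.  -104.8] n 12.0
jaw az 9.9 tilt -0.9989 toolY az 99.93 F [ 0.4 -0.  -0.6] w 0.08648869075119046 t 6.5833 q [ 0.24  0.4   1.39 -0.01  1.4   0.07]
yaw row sum (tool x down): -2.8 delta after yaw [   6.7 -441.3 -126.5]
```

>>> move_arm([
  {"dx": 0,"dy": 0,"dz": 0,"yaw": -2.8},
  {"dx": 0,"dy": -40,"dz": -11,"yaw": 0},
  {"dx": 0,"dy": -40,"dz": -11,"yaw": 0},
  {"dx": 0,"dy": -40,"dz": -11,"yaw": 0},
  {"dx": 0,"dy": -40,"dz": -11,"yaw": 0},
])

```text
t: 7.0
tool_pos: [0.5813, 0.0533, 0.429]
tool_rot: [-0.181, 1.613, 0.163]
contact_force: [0.3, 0.4, 0.1]
gripper_width: 0.088
```

>>> move_arm([
  {"dx": 0,"dy": -40,"dz": -12,"yaw": 0},
  {"dx": 0,"dy": -40,"dz": -12,"yaw": 0},
  {"dx": 0,"dy": -40,"dz": -12,"yaw": 0},
  {"dx": 0,"dy": -40,"dz": -12,"yaw": 0},
  {"dx": 0,"dy": -40,"dz": -12,"yaw": 0},
])

```text
t: 7.42
tool_pos: [0.5591, -0.1543, 0.4331]
tool_rot: [-0.165, 1.619, 0.148]
contact_force: [0.0, -0.9, 0.1]
gripper_width: 0.0877
```

>>> move_arm([
  {"dx": 0,"dy": -30,"dz": -10,"yaw": 0},
  {"dx": 0,"dy": 0,"dz": 0,"yaw": 0},
  {"dx": 0,"dy": 0,"dz": 0,"yaw": 0},
])

```text
t: 7.67
tool_pos: [0.5517, -0.1948, 0.4337]
tool_rot: [-0.151, 1.623, 0.13]
contact_force: [0.3, 0.4, -0.4]
gripper_width: 0.0876
```

Run:
```python
from h import *
g=wsnap('w2'); P=cloud(g).reshape(-1,3)
p=P[(P[:,2]>.042)&(P[:,2]<.058)&(np.hypot(P[:,0]-.5625,P[:,1]+.2208)<.095)]
(c,s,an)=cv2.minAreaRect((p[:,:2]*1000).astype(np.float32)); print(len(p),np.round(c,1),np.round(s,1),round(an,1),np.median(p[:,2]))
plan([.5673,-.2423,.43],12.7); fst()
```

```text
6838 [ 530.1 -232. ] [121.3 163.5] 16.8 0.049321778803964295
tcp [ 0.5518 -0.1945  0.4337] delta [  3.8 -49.7   6.9] n 2.0
jaw az 10.23 tilt -0.9983 toolY az 100.26 F [-0.6 -0.9 -0.1] w 0.08790937706007185 t 7.7167 q [-0.44  0.33  1.49 -0.04  1.37 -0.61]
yaw row sum (tool x down): -2.47 delta after yaw [  3.8 -50.    4.8]
toolx [-0.0584  0.0032 -0.9983] tip [-143.  -435.9  252.1] jaw [ 0.9763 -0.2086 -0.0578] F [-0.9 -0.6 -0.1] w 0.0879 t 7.72
```

View pics/w2.png

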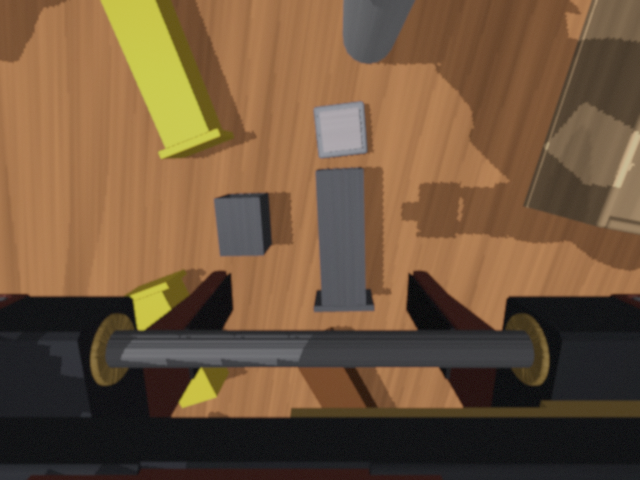

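Run:
```python
from h import *
g=dict(np.load('pics/w2.npz')); P=cloud(g)[160:316,305:385].reshape(-1,3)
p=P[(P[:,2]>.04)&(P[:,2]<.06)]
(c,s,an)=cv2.minAreaRect((p[:,:2]*1000).astype(np.float32)); print(len(p),np.round(c,1),np.round(s,1),round(an,1),np.median(p[:,2]))
```

```text
6684 [ 559.9 -222.5] [ 69.3 160. ] 12.7 0.0493270082144012
```

>>> move_arm([
  {"dx": 0,"dy": -26,"dz": 3,"yaw": -2.5},
  {"dx": 0,"dy": -26,"dz": 2,"yaw": 0},
  {"dx": 35,"dy": 0,"dz": 0,"yaw": 0},
  {"dx": 40,"dy": 0,"dz": 0,"yaw": 0},
  {"dx": 10,"dy": 0,"dz": 0,"yaw": 0},
])

```text
t: 8.13
tool_pos: [0.5648, -0.2415, 0.3514]
tool_rot: [-0.188, 1.613, 0.163]
contact_force: [-0.4, 0.1, -0.4]
gripper_width: 0.0878
```

Run:
```python
from h import *
plan([.5673,-.2423,.203],12.7); fst()
```

```text
tcp [ 0.5648 -0.2415  0.3514] delta [1.481e+02 1.000e-01 9.800e+00] n 4.0
jaw az 12.72 tilt -0.9986 toolY az 102.75 F [-0.4  0.1 -0.4] w 0.087797502251096 t 8.1333 q [-0.5   0.44  1.52 -0.04  1.21 -0.71]
yaw row sum (tool x down): 0.02 delta after yaw [1.481e+02 1.000e-01 9.800e+00]
toolx [-0.052  -0.0016 -0.9986] tip [-147.7 -485.2  169.6] jaw [ 0.9848 -0.1661 -0.051 ] F [-0.4  0.2 -0.4] w 0.0878 t 8.13
```

```bash
cat >> h.py <<'E'
def gp(pos,yaw=None):
    "target for grasp point; keeps current tilt"
    s=state(); M=R.from_rotvec(s['tool_rot']).as_matrix(); plan(np.array(pos)-.163*M[:,0],yaw); fst()
E
python3 -c "
from h import *
gp([.5658,-.2433,.100],12.7)"
```

```text
tcp [ 0.5648 -0.2415  0.3514] delta [88.   0.5 13.4] n 3.0
jaw az 12.72 tilt -0.9986 toolY az 102.75 F [-0.4  0.1 -0.4] w 0.087797502251096 t 8.1333 q [-0.5   0.44  1.52 -0.04  1.21 -0.71]
yaw row sum (tool x down): 0.02 delta after yaw [88.   0.5 13.4]
toolx [-0.052  -0.0016 -0.9986] tip [-147.7 -485.2  169.6] jaw [ 0.9848 -0.1661 -0.051 ] F [-0.4  0.2 -0.4] w 0.0878 t 8.13
```

>>> move_arm([
  {"dx": 22,"dy": 0,"dz": 5,"yaw": 0},
  {"dx": 22,"dy": 0,"dz": 5,"yaw": 0},
  {"dx": 22,"dy": 0,"dz": 4,"yaw": 0},
  {"dx": 15,"dy": 0,"dz": 0,"yaw": 0},
  {"dx": 5,"dy": 0,"dz": 0,"yaw": 0},
])

```text
t: 8.55
tool_pos: [0.5755, -0.2319, 0.2627]
tool_rot: [-0.186, 1.616, 0.167]
contact_force: [0.1, -0.3, 0.9]
gripper_width: 0.0877
```

```bash
python3 -c "
from h import *
gp([.5658,-.2433,.041],12.7)"
```

```text
tcp [ 0.5755 -0.2319  0.2627] delta [59.1 -7.6 -0.1] n 2.0
jaw az 12.78 tilt -0.9985 toolY az 102.8 F [ 0.1 -0.3  0.9] w 0.08773176477444056 t 8.55 q [-0.48  0.55  1.59 -0.05  1.04 -0.68]
yaw row sum (tool x down): 0.08 delta after yaw [59.1 -7.6 -0.1]
toolx [-0.0538  0.0028 -0.9985] tip [-134.5 -479.5   81. ] jaw [ 0.9848 -0.1649 -0.0535] F [-0.1 -0.3  0.9] w 0.0877 t 8.55
```

>>> move_arm([
  {"dx": 20,"dy": -4,"dz": 0,"yaw": 0},
  {"dx": 20,"dy": -4,"dz": 0,"yaw": 0},
  {"dx": 14,"dy": 0,"dz": 0,"yaw": 0},
  {"dx": 3,"dy": 0,"dz": 0,"yaw": 0},
])

```text
t: 8.88
tool_pos: [0.5768, -0.2362, 0.2077]
tool_rot: [-0.188, 1.614, 0.168]
contact_force: [-0.1, 0.4, 0.0]
gripper_width: 0.0881
```

```bash
python3 -c "
from h import *
gp([.5658,-.2433,.041],12.7)"
```

```text
tcp [ 0.5768 -0.2362  0.2077] delta [ 4.2 -3.4 -3.7] n 1.0
jaw az 12.92 tilt -0.9986 toolY az 102.94 F [-0.1  0.4  0. ] w 0.0880755327855203 t 8.8833 q [-0.49  0.62  1.62 -0.05  0.94 -0.68]
yaw row sum (tool x down): 0.22 delta after yaw [ 4.2 -3.4 -3.6]
toolx [-0.0522  0.0019 -0.9986] tip [-134.6 -484.2   26. ] jaw [ 0.9853 -0.1626 -0.0518] F [0.  0.4 0. ] w 0.0881 t 8.88
```

Slight correction, then grip.

>>> move_arm([
  {"dx": 4,"dy": -4,"dz": -4,"yaw": 0},
  {"dx": 0,"dy": 0,"dz": 0,"yaw": 0},
])

```text
t: 9.05
tool_pos: [0.5741, -0.2399, 0.2049]
tool_rot: [-0.189, 1.614, 0.17]
contact_force: [0.1, 0.4, 0.3]
gripper_width: 0.0878
```

>>> move_arm([
  {"dx": 0,"dy": 0,"dz": 0,"yaw": 0},
  {"dx": 0,"dy": 0,"dz": 0,"yaw": 0},
  {"dx": 0,"dy": 0,"dz": 0,"yaw": 0},
  {"dx": 0,"dy": 0,"dz": 0,"yaw": 0},
  {"dx": 0,"dy": 0,"dz": 0,"yaw": 0},
], hand=0, grip_force=50)

```text
t: 9.47
tool_pos: [0.5754, -0.2402, 0.2096]
tool_rot: [-0.191, 1.61, 0.167]
contact_force: [-5.2, -1.9, 2.2]
gripper_width: 0.0578
```

>>> move_arm([
  {"dx": 0,"dy": 0,"dz": 0,"yaw": 0},
  {"dx": 0,"dy": 0,"dz": 0,"yaw": 0},
  {"dx": 0,"dy": 0,"dz": 0,"yaw": 0},
])

```text
t: 9.72
tool_pos: [0.5743, -0.2405, 0.21]
tool_rot: [-0.192, 1.612, 0.167]
contact_force: [-0.4, 0.6, -1.7]
gripper_width: 0.05
```

```bash
python3 -c "
from h import *
gp([.5658,-.2433,.041],12.7)"
```

```text
tcp [ 0.5743 -0.2405  0.21  ] delta [ 6.2  0.9 -0.5] n 1.0
jaw az 13.0 tilt -0.9987 toolY az 103.02 F [-0.4  0.6 -1.7] w 0.05001331231337394 t 9.7167 q [-0.49  0.62  1.62 -0.05  0.94 -0.69]
yaw row sum (tool x down): 0.3 delta after yaw [ 6.2  0.9 -0.5]
toolx [-0.0512 -0.0019 -0.9987] tip [-138.3 -487.9   28.2] jaw [ 0.9856 -0.1613 -0.0502] F [-0.1  0.7 -1.7] w 0.05 t 9.72
```

>>> move_arm([
  {"dx": -15,"dy": 0,"dz": 0,"yaw": 0},
  {"dx": -25,"dy": 0,"dz": 0,"yaw": 0},
  {"dx": -35,"dy": 0,"dz": 0,"yaw": 0},
  {"dx": -35,"dy": 0,"dz": 0,"yaw": 0},
  {"dx": -35,"dy": 0,"dz": 0,"yaw": 0},
])

```text
t: 10.13
tool_pos: [0.5767, -0.2348, 0.3451]
tool_rot: [-0.177, 1.635, 0.181]
contact_force: [0.2, -0.3, -6.4]
gripper_width: 0.0502
```

>>> move_arm([
  {"dx": -35,"dy": 0,"dz": 0,"yaw": 0},
  {"dx": -35,"dy": 0,"dz": 0,"yaw": 0},
  {"dx": -25,"dy": 0,"dz": 0,"yaw": 0},
  {"dx": 0,"dy": 0,"dz": 0,"yaw": 0},
])

```text
t: 10.47
tool_pos: [0.584, -0.2334, 0.4474]
tool_rot: [-0.178, 1.631, 0.18]
contact_force: [0.8, -1.3, -5.5]
gripper_width: 0.0497
```

Run:
```python
from h import *
gp([*fw(-60,-22,0)[:2],.28],22.3)
g=snap('top','top2'); t=cv2.resize(g['color'][150:290,330:470],(480,480),interpolation=3)
gs=snap('scene','scene2'); P=cloud(gs); t2=cv2.resize(gs['color'][130:270,190:330],(480,480)[:2],interpolation=3)
cv2.imwrite('pics/c2.png',cv2.resize(np.hstack([t,t2]),(800,400)))
```

```text
tcp [ 0.584  -0.2334  0.4474] delta [  9.4 464.3  -7.1] n 12.0
jaw az 12.97 tilt -0.9978 toolY az 102.93 F [ 0.8 -1.3 -5.5] w 0.049666481194558174 t 10.4667 q [-0.48  0.39  1.36 -0.04  1.45 -0.7 ]
yaw row sum (tool x down): -9.33 delta after yaw [  9.4 459.3  68.2]
toolx [-0.064   0.0197 -0.9978] tip [-129.  -481.1  265.8] jaw [ 0.9846 -0.1616 -0.0663] F [ 0.2 -1.5 -5.5] w 0.0497 t 10.47
```

View pics/c2.png

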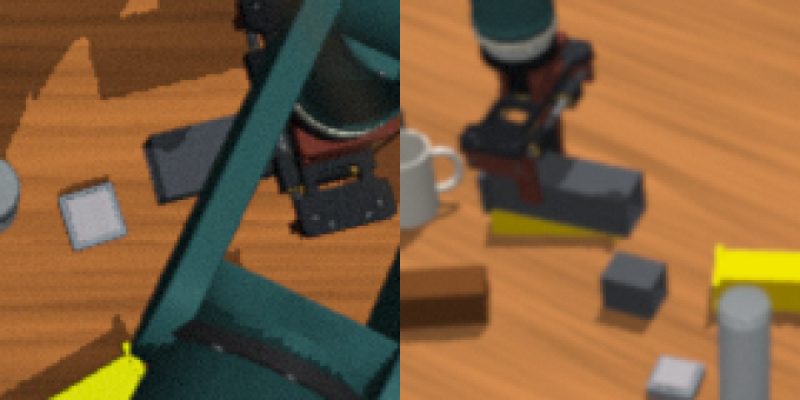

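>>> move_arm([
  {"dx": 0,"dy": 20,"dz": 0,"yaw": -4.7},
  {"dx": 0,"dy": 35,"dz": 3,"yaw": -4.6},
  {"dx": 0,"dy": 40,"dz": 6,"yaw": 0},
  {"dx": 0,"dy": 40,"dz": 6,"yaw": 0},
  {"dx": 0,"dy": 40,"dz": 6,"yaw": 0},
])

```text
t: 10.98
tool_pos: [0.5378, -0.0633, 0.4271]
tool_rot: [-0.291, 1.641, 0.321]
contact_force: [0.8, 0.6, -6.1]
gripper_width: 0.0501
```

>>> move_arm([
  {"dx": 0,"dy": 40,"dz": 6,"yaw": 0},
  {"dx": 0,"dy": 40,"dz": 6,"yaw": 0},
  {"dx": 0,"dy": 40,"dz": 6,"yaw": 0},
  {"dx": 0,"dy": 40,"dz": 6,"yaw": 0},
  {"dx": 0,"dy": 40,"dz": 6,"yaw": 0},
])

```text
t: 11.4
tool_pos: [0.4815, 0.1371, 0.4153]
tool_rot: [-0.284, 1.671, 0.325]
contact_force: [-0.1, -0.0, -6.7]
gripper_width: 0.0501
```

>>> move_arm([
  {"dx": 0,"dy": 35,"dz": 6,"yaw": 0},
  {"dx": 0,"dy": 20,"dz": 6,"yaw": 0},
  {"dx": 0,"dy": 0,"dz": 0,"yaw": 0},
  {"dx": 0,"dy": 0,"dz": 0,"yaw": 0},
])

```text
t: 11.73
tool_pos: [0.463, 0.201, 0.4039]
tool_rot: [-0.288, 1.692, 0.333]
contact_force: [1.1, -0.7, -6.5]
gripper_width: 0.0499
```

Run:
```python
from h import *
g=wsnap('w3')
gp([*fw(-60,-21,0)[:2],.16],22.3)
```

```text
tcp [0.4628 0.2007 0.4037] delta [78.3  2.5 37.8] n 3.0
jaw az 22.45 tilt -0.9893 toolY az 112.01 F [-1.  -0.8 -6.2] w 0.04973775505785304 t 11.7833 q [ 0.26  0.26  1.66  0.04  1.36 -0.14]
yaw row sum (tool x down): 0.15 delta after yaw [78.3  2.6 37.8]
toolx [-0.1352  0.0556 -0.9893] tip [-89.5 -26.9 223.6] jaw [ 0.9908  0.0028 -0.1353] F [-1.3 -0.3 -6.2] w 0.0497 t 11.78
```

View pics/w3.png

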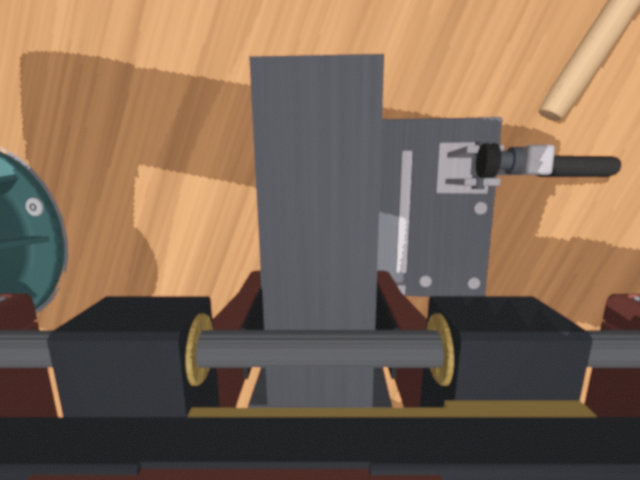

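```bash
cat > br.py <<'E'
from h import *
def brk(f,v0,v1,u0,u1,band=.02):
    g=dict(np.load(f'pics/{f}.npz')); P=cloud(g)[v0:v1,u0:u1].reshape(-1,3); P=P[P[:,2]>.1] if band else P
    q=loc3(FX,P); m=np.median(q,0); q=q[abs(q[:,2]-m[2])<.03]
    for _ in range(3):
        A=np.c_[q[:,:2],np.ones(len(q))]; k=np.linalg.lstsq(A,q[:,2],rcond=None)[0]; r=q[:,2]-A@k; q=q[abs(r)<.004]
    print('top plane slopes dz/dfx,dz/dfy',k[:2].round(4),len(q),'z0',k[2].round(4))
    lo,hi=np.percentile(q,[.5,99.5],0); print('ext',(lo*1000).round(1),(hi*1000).round(1))
    (c,s,an)=cv2.minAreaRect((q[:,:2]*1000).astype(np.float32)); print(np.round(c,1),np.round(s,1),round(an,2))
E
python3 - <<'E'
from br import *
brk('w3',45,265,240,395)
E
```

```text
top plane slopes dz/dfx,dz/dfy [-0.0949  0.0617] 26448 z0 0.2385
ext [-110.7   -5.5  244.1] [-61.4  74.4 253.7]
[-86.4  34.4] [50.5 81.2] 0.15
```

Run:
```python
from h import *
gp([*fw(-55.5,-24,0)[:2],.10],22.3)
```

```text
tcp [0.4628 0.2007 0.4037] delta [136.9  -3.7  50.4] n 4.0
jaw az 22.45 tilt -0.9893 toolY az 112.01 F [-1.  -0.8 -6.2] w 0.04973775505785304 t 11.7833 q [ 0.26  0.26  1.66  0.04  1.36 -0.14]
yaw row sum (tool x down): 0.15 delta after yaw [136.9  -3.6  50.4]
toolx [-0.1352  0.0556 -0.9893] tip [-89.5 -26.9 223.6] jaw [ 0.9908  0.0028 -0.1353] F [-1.3 -0.3 -6.2] w 0.0497 t 11.78
```

>>> move_arm([
  {"dx": 25,"dy": -2,"dz": 25,"yaw": 0},
  {"dx": 32,"dy": -2,"dz": 25,"yaw": 0},
  {"dx": 38,"dy": 0,"dz": 0,"yaw": 0},
  {"dx": 30,"dy": 0,"dz": 0,"yaw": 0},
])

```text
t: 12.12
tool_pos: [0.4968, 0.2129, 0.2714]
tool_rot: [-0.285, 1.682, 0.329]
contact_force: [-0.1, -0.6, -6.6]
gripper_width: 0.0498
```

Run:
```python
from br import *
gp([*fw(-55.5,-24,0)[:2],.07],22.3)
g=wsnap('w4'); brk('w4',40,265,240,395,0)
```

```text
tcp [0.4968 0.2129 0.2714] delta [40.6  4.  -1.7] n 1.0
jaw az 22.22 tilt -0.991 toolY az 111.85 F [-0.1 -0.6 -6.6] w 0.049838829661029364 t 12.1167 q [ 0.26  0.46  1.73  0.04  1.08 -0.14]
yaw row sum (tool x down): -0.08 delta after yaw [40.6  4.  -1.6]
toolx [-0.1234  0.0521 -0.991 ] tip [-51.2 -29.1  91. ] jaw [ 0.9923 -0.0012 -0.1237] F [-0.3 -0.5 -6.6] w 0.0498 t 12.12
top plane slopes dz/dfx,dz/dfy [-0.0838  0.0592] 26428 z0 0.1098
ext [-72.9  -7.8 111.3] [-23.6  72.2 120.3]
[-48.4  32.2] [50.3 81.5] 0.07
```

>>> move_arm([
  {"dx": 14,"dy": 3,"dz": -3,"yaw": 0},
  {"dx": 14,"dy": 0,"dz": 0,"yaw": 0},
  {"dx": 4,"dy": 0,"dz": 0,"yaw": 0},
])

```text
t: 12.42
tool_pos: [0.4867, 0.2108, 0.2317]
tool_rot: [-0.28, 1.695, 0.324]
contact_force: [0.7, 11.5, 10.4]
gripper_width: 0.05
```

Run:
```python
from br import *
gp([*fw(-55.5,-24,0)[:2],.065],22.3)
g=wsnap('w5'); brk('w5',40,265,240,395,0)
```

```text
tcp [0.4867 0.2108 0.2317] delta [4.8 3.5 6.2] n 1.0
jaw az 21.89 tilt -0.9892 toolY az 111.47 F [ 0.7 11.5 10.4] w 0.05004861192958201 t 12.4167 q [ 0.26  0.51  1.78  0.05  0.99 -0.14]
yaw row sum (tool x down): -0.41 delta after yaw [4.8 3.5 6.2]
toolx [-0.1353  0.0554 -0.9892] tip [-63.6 -26.7  51.6] jaw [ 0.9907 -0.0069 -0.1359] F [ 5.  10.4 10.4] w 0.05 t 12.42
top plane slopes dz/dfx,dz/dfy [-0.1137  0.0244] 26018 z0 0.0667
ext [-84.8  -5.5  70.4] [-35.7  75.6  78.5]
[-60.5  35.1] [82.7 50.3] 89.97
```

View pics/w5.png

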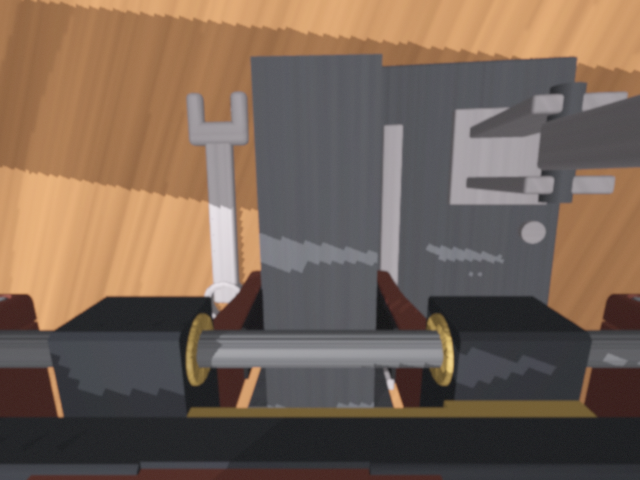

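>>> move_arm([
  {"dx": -5,"dy": 4,"dz": 4,"yaw": 0},
  {"dx": 0,"dy": 1,"dz": 4,"yaw": 0},
  {"dx": 5,"dy": 0,"dz": 0,"yaw": 0},
])

```text
t: 12.72
tool_pos: [0.4936, 0.2167, 0.2329]
tool_rot: [-0.279, 1.697, 0.322]
contact_force: [-2.5, -0.8, -5.1]
gripper_width: 0.05
```

Run:
```python
from br import *
fst()
g=wsnap('w6'); brk('w6',40,265,240,395,0)
```

```text
toolx [-0.1368  0.0551 -0.9891] tip [-55.2 -23.9  52.9] jaw [ 0.9905 -0.0094 -0.1375] F [-2.6  0.2 -5.1] w 0.05 t 12.72
top plane slopes dz/dfx,dz/dfy [-0.1201  0.0318] 26177 z0 0.0687
ext [-76.   -2.8  71.8] [-26.8  78.4  80.5]
[-51.7  37.8] [82.6 50.3] 89.53
```

>>> move_arm([
  {"dx": 6,"dy": 0,"dz": 0,"yaw": 0},
  {"dx": 5,"dy": 0,"dz": 0,"yaw": 0},
])

```text
t: 12.93
tool_pos: [0.4919, 0.2166, 0.2223]
tool_rot: [-0.278, 1.695, 0.322]
contact_force: [-10.9, -2.6, 53.5]
gripper_width: 0.05
```

Run:
```python
from br import *
fst()
g=wsnap('w7'); brk('w7',40,265,240,395,0)
```

```text
toolx [-0.1354  0.0558 -0.9892] tip [-56.5 -23.2  42.3] jaw [ 0.9906 -0.0096 -0.1361] F [-11.    1.7  53.5] w 0.05 t 12.93
top plane slopes dz/dfx,dz/dfy [-0.1172 -0.006 ] 25730 z0 0.0576
ext [-77.6  -2.1  59.7] [-28.4  80.   67.3]
[-53.2  39. ] [83.5 50. ] 89.85
```

>>> move_arm([
  {"dx": -3,"dy": 0,"dz": 0,"yaw": 0},
  {"dx": 0,"dy": 0,"dz": 0,"yaw": 0},
  {"dx": 0,"dy": 0,"dz": 0,"yaw": 0},
  {"dx": 0,"dy": 0,"dz": 0,"yaw": 0},
  {"dx": 0,"dy": 0,"dz": 0,"yaw": 0},
], hand=100)

```text
t: 13.4
tool_pos: [0.4932, 0.2167, 0.2265]
tool_rot: [-0.278, 1.691, 0.322]
contact_force: [-0.8, 0.3, 0.4]
gripper_width: 0.0795
```

>>> move_arm([
  {"dx": 0,"dy": 0,"dz": 0,"yaw": 0},
  {"dx": 0,"dy": 0,"dz": 0,"yaw": 0},
  {"dx": 0,"dy": 0,"dz": 0,"yaw": 0},
])

```text
t: 13.65
tool_pos: [0.4941, 0.2168, 0.2265]
tool_rot: [-0.277, 1.689, 0.322]
contact_force: [0.6, 0.4, -0.3]
gripper_width: 0.088
```

Run:
```python
from br import *
fst()
g=wsnap('w8'); brk('w8',40,265,240,395,0)
```

```text
toolx [-0.1292  0.0546 -0.9901] tip [-53.3 -24.1  46.3] jaw [ 0.9915 -0.0099 -0.1299] F [ 0.7  0.2 -0.3] w 0.088 t 13.65
top plane slopes dz/dfx,dz/dfy [-0.0003 -0.0013] 23409 z0 0.0612
ext [-83.9  -4.9  59.5] [-34.4  79.5  62.8]
[-59.4  37.2] [86.5 50.4] 89.83
```

>>> move_arm([
  {"dx": -20,"dy": 0,"dz": 0,"yaw": 0},
  {"dx": -38,"dy": 0,"dz": 0,"yaw": 0},
  {"dx": -40,"dy": 0,"dz": 0,"yaw": 0},
  {"dx": -25,"dy": 0,"dz": 0,"yaw": 7},
  {"dx": 0,"dy": 0,"dz": 0,"yaw": 7},
])

```text
t: 14.12
tool_pos: [0.511, 0.2163, 0.3506]
tool_rot: [-0.094, 1.717, 0.108]
contact_force: [0.7, -0.0, -0.8]
gripper_width: 0.0879
```

>>> move_arm([
  {"dx": 0,"dy": 0,"dz": 0,"yaw": 7},
  {"dx": 0,"dy": 0,"dz": 0,"yaw": 7},
  {"dx": 0,"dy": 0,"dz": 0,"yaw": 7},
  {"dx": 0,"dy": 0,"dz": 0,"yaw": 7},
  {"dx": 0,"dy": 0,"dz": 0,"yaw": 7},
], hand=0)

```text
t: 14.53
tool_pos: [0.5122, 0.2165, 0.3545]
tool_rot: [0.371, 1.673, -0.426]
contact_force: [-0.2, 0.2, 0.0]
gripper_width: 0.0579
```

>>> move_arm([
  {"dx": 0,"dy": 0,"dz": 0,"yaw": 7},
  {"dx": 0,"dy": 0,"dz": 0,"yaw": 7},
  {"dx": 0,"dy": 0,"dz": 0,"yaw": 7},
  {"dx": 0,"dy": 0,"dz": 0,"yaw": 7},
  {"dx": 0,"dy": 0,"dz": 0,"yaw": 7},
])

```text
t: 14.95
tool_pos: [0.5119, 0.2164, 0.3543]
tool_rot: [0.826, 1.511, -0.951]
contact_force: [0.1, -1.1, -0.5]
gripper_width: 0.0246
```

```bash
cat >> h.py <<'E'
def tp(x,y,z):
    s=state(); M=R.from_rotvec(s['tool_rot']).as_matrix(); plan(fw(x,y,z)-.182*M[:,0],112.3); fst()
E
python3 - <<'E'
from br import *
tp(58,-24,160)
E
```

```text
tcp [0.5119 0.2164 0.3543] delta [ 2.  96.5 -1.2] n 3.0
jaw az -64.65 tilt -0.99 toolY az 25.8 F [ 0.1 -1.1 -0.5] w 0.024635588593922855 t 14.95 q [0.26 0.38 1.61 0.04 1.28 1.37]
yaw row sum (tool x down): 3.05 delta after yaw [ 2.  96.3 -6.4]
toolx [-0.1301  0.0546 -0.99  ] tip [-37.2 -31.2 174.1] jaw [ 0.0533 -0.9967 -0.0619] F [-0.3 -1.  -0.5] w 0.0246 t 14.95
```

>>> move_arm([
  {"dx": 0,"dy": 33,"dz": -3,"yaw": 3},
  {"dx": 0,"dy": 36,"dz": -3,"yaw": 0},
  {"dx": 0,"dy": 30,"dz": 0,"yaw": 0},
  {"dx": 0,"dy": 3,"dz": -8,"yaw": 0},
])

```text
t: 15.28
tool_pos: [0.5995, 0.2692, 0.3406]
tool_rot: [0.87, 1.488, -1.007]
contact_force: [0.6, -0.4, 0.3]
gripper_width: 0.0007
```

Run:
```python
from br import *
tp(58,40,150)
```

```text
tcp [0.5995 0.2692 0.3406] delta [ 14.2  -4.  -54.9] n 2.0
jaw az -68.34 tilt -0.9895 toolY az 22.07 F [ 0.6 -0.4  0.3] w 0.0006914792673067382 t 15.2833 q [0.3  0.53 1.39 0.04 1.36 1.48]
yaw row sum (tool x down): -0.64 delta after yaw [ 14.2  -3.4 -55. ]
toolx [-0.1337  0.0543 -0.9895] tip [ 63.2 -15.6 160.5] jaw [-0.011  -0.9985 -0.0533] F [ 0.4 -0.6  0.3] w 0.0007 t 15.28
```

>>> move_arm([
  {"dx": 5,"dy": 0,"dz": -26,"yaw": 0},
  {"dx": 6,"dy": 0,"dz": -28,"yaw": 0},
  {"dx": 3,"dy": 0,"dz": -3,"yaw": 0},
  {"dx": 0,"dy": -5,"dz": 0,"yaw": 0},
])

```text
t: 15.62
tool_pos: [0.5726, 0.3232, 0.3282]
tool_rot: [0.871, 1.488, -1.008]
contact_force: [0.2, -1.1, -0.4]
gripper_width: 0.0004
```

Run:
```python
from br import *
tp(42,40,150)
```

```text
tcp [0.5726 0.3232 0.3282] delta [  0.2 -16.8   4.7] n 1.0
jaw az -68.41 tilt -0.9894 toolY az 22.01 F [ 0.2 -1.1 -0.4] w 0.0004278163550632447 t 15.6167 q [0.39 0.55 1.4  0.06 1.33 1.57]
yaw row sum (tool x down): -0.71 delta after yaw [  0.2 -16.8   4.5]
toolx [-0.1342  0.0546 -0.9894] tip [ 58.7  44.6 148.2] jaw [-0.0121 -0.9985 -0.0535] F [-0.2 -1.1 -0.4] w 0.0004 t 15.62
```

>>> move_arm([
  {"dx": 2,"dy": -17,"dz": 4,"yaw": 0},
  {"dx": 4,"dy": -15,"dz": 0,"yaw": 0},
  {"dx": 5,"dy": -15,"dz": 0,"yaw": 0},
  {"dx": 9,"dy": -15,"dz": 0,"yaw": 0},
])

```text
t: 15.95
tool_pos: [0.5223, 0.2984, 0.3239]
tool_rot: [0.894, 1.468, -0.979]
contact_force: [6.1, 4.0, 13.8]
gripper_width: 0.0004
```

Run:
```python
from br import *
tp(-7,40,135)
```

```text
tcp [0.5223 0.2984 0.3239] delta [  9.6 -15.6   1.4] n 1.0
jaw az -68.3 tilt -0.9938 toolY az 22.0 F [ 6.1  4.  13.8] w 0.00043069384471353795 t 15.95 q [0.39 0.47 1.56 0.06 1.22 1.55]
yaw row sum (tool x down): -0.6 delta after yaw [  9.6 -15.6   1.2]
toolx [-0.0971  0.0549 -0.9938] tip [  9.5  40.8 143.1] jaw [-0.0103 -0.9985 -0.0542] F [ 7.1  1.4 13.8] w 0.0004 t 15.95
```

>>> move_arm([
  {"dx": 9,"dy": -14,"dz": 0,"yaw": 0},
  {"dx": 12,"dy": -12,"dz": 0,"yaw": 0},
  {"dx": 12,"dy": -8,"dz": 0,"yaw": 0},
])

```text
t: 16.2
tool_pos: [0.4924, 0.2861, 0.3033]
tool_rot: [0.915, 1.451, -0.957]
contact_force: [-0.7, -0.1, 12.9]
gripper_width: 0.0004
```

Run:
```python
from br import *
tp(-30,40,106)
```

```text
tcp [0.4924 0.2861 0.3033] delta [ 16.7 -11.6   1.8] n 1.0
jaw az -68.34 tilt -0.9962 toolY az 21.87 F [-0.7 -0.1 12.9] w 0.0003537444001034592 t 16.2 q [0.39 0.44 1.66 0.06 1.1  1.55]
yaw row sum (tool x down): -0.64 delta after yaw [ 16.7 -11.6   1.7]
toolx [-0.0667  0.0555 -0.9962] tip [-17.3  40.8 122. ] jaw [-0.011  -0.9984 -0.0549] F [-0.7  0.2 12.9] w 0.0004 t 16.2
```

>>> move_arm([
  {"dx": 12,"dy": -9,"dz": 0,"yaw": 0},
  {"dx": 8,"dy": -8,"dz": 0,"yaw": 0},
  {"dx": 4,"dy": -4,"dz": 0,"yaw": 0},
])

```text
t: 16.45
tool_pos: [0.4763, 0.2789, 0.2872]
tool_rot: [0.935, 1.434, -0.936]
contact_force: [1.4, 4.5, 8.5]
gripper_width: 0.0004
```

Run:
```python
from br import *
tp(-40,40,92)
```

```text
tcp [0.4763 0.2789 0.2872] delta [14.  -9.9  1.3] n 1.0
jaw az -68.42 tilt -0.9977 toolY az 21.7 F [1.4 4.5 8.5] w 0.0003827063264519031 t 16.45 q [0.38 0.43 1.73 0.07 1.02 1.54]
yaw row sum (tool x down): -0.72 delta after yaw [14.  -9.9  1.1]
toolx [-0.0377  0.056  -0.9977] tip [-29.6  40.4 105.6] jaw [-0.0123 -0.9984 -0.0556] F [3.  3.6 8.5] w 0.0004 t 16.45
```

>>> move_arm([
  {"dx": 5,"dy": -5,"dz": 0,"yaw": 0},
  {"dx": 5,"dy": -4,"dz": 0,"yaw": 0},
])

```text
t: 16.62
tool_pos: [0.4716, 0.2766, 0.2824]
tool_rot: [0.949, 1.424, -0.922]
contact_force: [3.0, 3.2, 7.6]
gripper_width: 0.0002
```

Run:
```python
from br import *
tp(-40,40,92)
```

```text
tcp [0.4716 0.2766 0.2824] delta [ 8.8 -8.5  0.9] n 1.0
jaw az -68.49 tilt -0.9982 toolY az 21.57 F [3.  3.2 7.6] w 0.00019137376025798065 t 16.6167 q [0.38 0.43 1.75 0.07 0.98 1.54]
yaw row sum (tool x down): -0.79 delta after yaw [ 8.8 -8.5  0.8]
toolx [-0.0185  0.0574 -0.9982] tip [-31.3  40.3 100.7] jaw [-0.0136 -0.9983 -0.0571] F [4.  1.8 7.6] w 0.0002 t 16.62
```

>>> move_arm([
  {"dx": 6,"dy": -6,"dz": 0,"yaw": 0},
  {"dx": 6,"dy": -4,"dz": 0,"yaw": 0},
])

```text
t: 16.78
tool_pos: [0.4664, 0.2742, 0.2757]
tool_rot: [0.963, 1.412, -0.908]
contact_force: [1.1, 3.9, 12.6]
gripper_width: 0.0005
```

Run:
```python
from br import *
tp(-40,40,92)
```

```text
tcp [0.4664 0.2742 0.2757] delta [ 2.  -6.6  0.4] n 1.0
jaw az -68.55 tilt -0.9983 toolY az 21.45 F [ 1.1  3.9 12.6] w 0.000537758450634594 t 16.7833 q [0.38 0.43 1.78 0.07 0.93 1.54]
yaw row sum (tool x down): -0.85 delta after yaw [ 2.  -6.6  0.3]
toolx [ 0.0012  0.0582 -0.9983] tip [-33.4  40.2  94. ] jaw [-0.0146 -0.9982 -0.0582] F [ 2.4  3.2 12.6] w 0.0005 t 16.78
```

>>> move_arm([
  {"dx": 4,"dy": -4,"dz": 0,"yaw": 0},
  {"dx": 3,"dy": -2,"dz": 0,"yaw": 0},
])

```text
t: 16.95
tool_pos: [0.4639, 0.2729, 0.274]
tool_rot: [0.974, 1.404, -0.897]
contact_force: [-3.8, 1.2, 21.2]
gripper_width: 0.0001
```

Run:
```python
from br import *
tp(-40,40,92)
```

```text
tcp [0.4639 0.2729 0.274 ] delta [ 0.2 -6.5  0.3] n 1.0
jaw az -68.61 tilt -0.9981 toolY az 21.33 F [-3.8  1.2 21.2] w 0.00013974852180603494 t 16.95 q [0.38 0.42 1.8  0.08 0.91 1.53]
yaw row sum (tool x down): -0.91 delta after yaw [ 0.2 -6.5  0.2]
toolx [ 0.0166  0.0598 -0.9981] tip [-33.5  40.2  92.3] jaw [-0.0157 -0.9981 -0.06  ] F [-3.   2.5 21.2] w 0.0001 t 16.95
```

>>> move_arm([
  {"dx": 4,"dy": -3,"dz": 0,"yaw": 0},
  {"dx": 4,"dy": 0,"dz": 0,"yaw": 0},
])

```text
t: 17.12
tool_pos: [0.4623, 0.272, 0.2736]
tool_rot: [0.982, 1.399, -0.889]
contact_force: [-13.2, -5.3, 43.7]
gripper_width: 0.0004
```

Run:
```python
from br import *
tp(-40,40,92)
g=wsnap('w9'); q=loc3(FX,cloud(g).reshape(-1,3)); q=q[(abs(q[:,1]-.04)<.006)&(q[:,0]<.01)&(q[:,0]>-.08)&(q[:,2]>.08)&(q[:,2]<.11)]; print(len(q))
if len(q)>20: print(np.polyfit(q[:,0],q[:,2],1))
```

```text
tcp [0.4623 0.272  0.2736] delta [-0.2 -6.6  0.3] n 1.0
jaw az -68.63 tilt -0.9978 toolY az 21.28 F [-13.2  -5.3  43.7] w 0.00041496826806281515 t 17.1167 q [0.38 0.42 1.8  0.08 0.89 1.53]
yaw row sum (tool x down): -0.93 delta after yaw [-0.2 -6.6  0.2]
toolx [ 0.0269  0.0611 -0.9978] tip [-33.4  40.2  92. ] jaw [-0.016  -0.998  -0.0616] F [-14.2   0.1  43.7] w 0.0004 t 17.12
2001
[-0.26297322  0.09080613]
```

>>> move_arm([
  {"dx": -4,"dy": 0,"dz": 0,"yaw": 0},
  {"dx": -25,"dy": 0,"dz": 0,"yaw": 0},
  {"dx": -40,"dy": -10,"dz": 0,"yaw": 0},
  {"dx": -40,"dy": -40,"dz": 0,"yaw": 0},
  {"dx": -40,"dy": -40,"dz": 0,"yaw": 0},
])

```text
t: 17.58
tool_pos: [0.3965, 0.2342, 0.4024]
tool_rot: [0.98, 1.399, -0.894]
contact_force: [0.3, -0.1, 0.1]
gripper_width: 0.0004
```

>>> move_arm([
  {"dx": 0,"dy": 0,"dz": 40,"yaw": 0},
  {"dx": 0,"dy": 0,"dz": 40,"yaw": 0},
  {"dx": 0,"dy": 0,"dz": 40,"yaw": 0},
  {"dx": 0,"dy": 0,"dz": 0,"yaw": 0},
  {"dx": 0,"dy": 0,"dz": 0,"yaw": 0},
])

```text
t: 18.0
tool_pos: [0.433, 0.1149, 0.4049]
tool_rot: [0.982, 1.388, -0.882]
contact_force: [-0.4, -0.1, 0.5]
gripper_width: 0.0002
```

Run:
```python
from br import *
fst()
W=wsnap('w10'); T=snap('top','top3'); S=snap('scene','scene3')
for n,g in(('w',W),('top',T),('scene',S)):
    Q=loc3(FX,cloud(g).reshape(-1,3))
    q=Q[(abs(Q[:,1]-.04)<.005)&(Q[:,0]<.005)&(Q[:,0]>-.065)&(Q[:,2]>.08)&(Q[:,2]<.12)]
    if len(q)>10: print(n,'arm',len(q),np.polyfit(q[:,0],q[:,2],1).round(4))
    q=Q[(Q[:,1]>-.1)&(Q[:,1]<.1)&(abs(Q[:,0]+.06)<.04)&(Q[:,2]>.052)&(Q[:,2]<.07)]
    if len(q)>10: print(' brk',len(q),(np.percentile(q,[1,99],0)*1000).round(1).tolist(),np.median(q[:,2]).round(4))
a=T['color'][170:310,170:300]; b=S['color'][240:340,330:450]
cv2.imwrite('pics/c3.png',np.hstack([cv2.resize(W['color'],(400,300)),cv2.resize(a,(200,300)),cv2.resize(b,(200,300))]))
d=cv2.imread('pics/top0.png'); 
for nm,r in dict(magnet=(350,375,212,240,.012,.03),offcut=(392,426,244,272,.04,.06),can=(310,340,200,235,.17,.2)).items():
    P=cloud(T); p=P[r[2]:r[3],r[0]:r[1]].reshape(-1,3); p=p[(p[:,2]>r[4])&(p[:,2]<r[5])]
    if len(p)>9: print(nm,np.round(cv2.minAreaRect((p[:,:2]*1000).astype(np.float32))[0],1))
```

```text
toolx [ 0.0364  0.0537 -0.9979] tip [-118.4  -95.3  223.3] jaw [-0.0137 -0.9984 -0.0543] F [-0.4  0.1  0.5] w 0.0002 t 18.0
w arm 996 [-0.0002  0.0911]
 brk 8264 [[-86.1, -80.0, 59.3], [-33.2, 78.2, 66.4]] 0.0612
 brk 16 [[-40.5, -80.5, 54.9], [-22.4, 79.7, 65.1]] 0.0607
scene arm 28 [0.0054 0.0918]
 brk 665 [[-88.7, -77.1, 52.8], [-27.9, 80.7, 68.4]] 0.0614
magnet [ 537.9 -102.9]
offcut [ 448.5 -224. ]
can [547.2  -2.8]
```

View pics/c3.png

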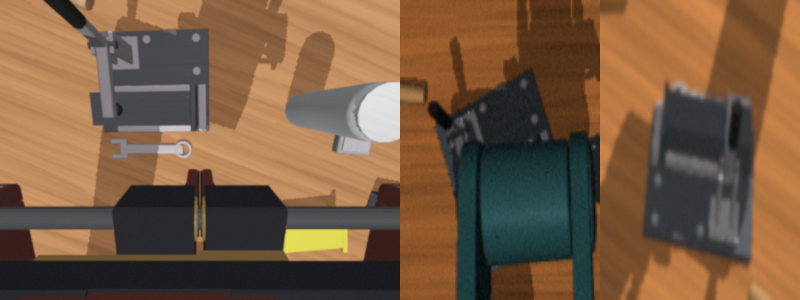

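The wrist view shows the clamp arm level at about (105,80), lying over the tube in the nest. The foot plate is in its slot near (200,105), and the wrench at (150,148) hasn't moved.

```bash
python3 -c "
from bench import *
print(sign_off())"
```

```text
the job is handed in; nothing more can be done
None
```

The bracket is loaded and clamped, and I handed the job in at about 18 s. However, one wrist force reading passed the 120 N limit, so it may be judged a failure.

**What I did:** The clamp was fully closed, so I swung it open first. I then laid the bracket in the nest and pushed the clamp arm down onto its stop.

**Last checks:**
- **Clamp arm:** it is level (slope -0.0002 on the wrist camera), with its top at 91 mm against 92 mm nominal. It did not move further under a 44 N push.
- **Bracket:** it lies flat, with its top at 61 mm against 62 mm nominal. It spans about -80 to +79 mm along the channel, so the foot plate is in its slot.
- **Bystanders:** the magnet, offcut and can are where they started, to within 0.2 mm. The wrench looks unmoved in the picture. I did not measure the hammer or mug, but nothing went near them.
- **Robot:** it stands clear and touches nothing.

**What went wrong:**
- **Force limit:** when the clamp reached its open stop, the fingertips pressed too hard on the handle. The wrist force read about 143 N in total (137 N of it vertical).
- **Tool tilt:** the tool drifted up to 8° off vertical during the work, which I could not correct directly. The bracket went in rolled about 7° and settled flat when released. On the way in it briefly touched a rail and apparently the end stop (about 15 N), and I shifted it clear.
- **Spring force:** I did not measure the pad's spring force. I infer it from the arm being level on its stop over a bracket that is fully home.

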